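# Rack the incense-stick bundles by size

## Task

Put each of the four tied stick bundles into the steel rack made for it, matching both length and thickness, so that it lies seated in both V saddles between the end plates, either way round. At the end all four are let go and lying still in their own racks; leave the tape roll and the bowl where they are.

Things in the scene. Friction and masses are not known exactly. Their poses are not given: they have to be found in the camera images.
- bundle_long_thick: The long and thick bundle of straw-coloured bamboo sticks, tightly tied with two orange bands into one rigid piece: 140 mm long, 46 mm across (eight-sided, so it does not roll), 30 to 210 g. It lies on the bench. Origin at its middle, on its axis (23 mm above the bench at the start); x runs along its length; both ends are alike.
- rack_long_thick: Fixed grey steel rack for the long and thick bundle: base 168 x 68 x 8 mm, two V saddles 34 mm high, 12 mm thick, centred 62 mm either side of the middle (open between, room for fingers), end plates 36 mm high with 156 mm clear between. Origin: centre of its underside, on the bench; x along its length, z up. A bundle seated in both V's has its axis 44.5 mm above the bench.
- bundle_long_thin: The long and thin bundle of straw-coloured bamboo sticks, tightly tied with two orange bands into one rigid piece: 140 mm long, 30 mm across (eight-sided, so it does not roll), 30 to 210 g. It lies on the bench. Origin at its middle, on its axis (15 mm above the bench at the start); x runs along its length; both ends are alike.
- rack_long_thin: Fixed grey steel rack for the long and thin bundle: base 168 x 42 x 8 mm, two V saddles 29 mm high, 12 mm thick, centred 62 mm either side of the middle (open between, room for fingers), end plates 36 mm high with 156 mm clear between. Origin: centre of its underside, on the bench; x along its length, z up. A bundle seated in both V's has its axis 35.2 mm above the bench.
- bundle_short_thick: The short and thick bundle of straw-coloured bamboo sticks, tightly tied with two orange bands into one rigid piece: 90 mm long, 46 mm across (eight-sided, so it does not roll), 30 to 210 g. It lies on the bench. Origin at its middle, on its axis (23 mm above the bench at the start); x runs along its length; both ends are alike.
- rack_short_thick: Fixed grey steel rack for the short and thick bundle: base 118 x 68 x 8 mm, two V saddles 34 mm high, 12 mm thick, centred 37 mm either side of the middle (open between, room for fingers), end plates 36 mm high with 106 mm clear between. Origin: centre of its underside, on the bench; x along its length, z up. A bundle seated in both V's has its axis 44.5 mm above the bench.
- bundle_short_thin: The short and thin bundle of straw-coloured bamboo sticks, tightly tied with two orange bands into one rigid piece: 90 mm long, 30 mm across (eight-sided, so it does not roll), 30 to 210 g. It lies on the bench. Origin at its middle, on its axis (15 mm above the bench at the start); x runs along its length; both ends are alike.
- rack_short_thin: Fixed grey steel rack for the short and thin bundle: base 118 x 42 x 8 mm, two V saddles 29 mm high, 12 mm thick, centred 37 mm either side of the middle (open between, room for fingers), end plates 36 mm high with 106 mm clear between. Origin: centre of its underside, on the bench; x along its length, z up. A bundle seated in both V's has its axis 35.2 mm above the bench.
- tape_roll: Bystander: roll of orange binding tape lying flat, 90 mm across, 46 mm high; origin at the centre of its underside.
- bowl: Bystander: steel bowl, 130 mm across, 50 mm high; origin at the centre of its underside.

How it is judged:
By the outcome, as a careful person would: the job done as asked, in the order asked, and still so for the second after the job is handed in, with the robot touching nothing.
It also fails if it takes over 125 s, if anything falls off the work surface, if the arm or the gripper's body presses on something with over 40 N, if the wrist force passes 120 N, or if a joint passes its speed limit or range.

## Robot

A 6-joint arm with a two-finger parallel gripper is mounted at the origin on the work surface. World frame = base frame: x ahead of the robot, y to its left, z up, the work surface at z = 0. Lengths are in mm, angles in degrees, forces in N, time in s.
With the tool pointing down it reaches from about 300 to 850 mm from the base axis. Payload 4.2 kg.
Tool frame: the origin (TCP) lies between the finger pads; the fingertips stand 19 mm ahead of it and the grasp point (between the pads) is the TCP; z points along the fingers, x is the direction in which the jaws open and shut, and the axes are right-handed (so a half turn about z gives the same grasp; the last joint's range is limited). The gripper opens to 91 mm and grips with 3 to 60 N. Pads are 32 mm wide; open, the fingers measure 118 mm over their backs; the gripper's body (76 mm by 178 mm) begins 60 mm behind the grasp point.
Start: joints at [63.14, 18.312, 89.639, -0, 72.044, -1.146], TCP at [249.487, 518.071, 232.976] pointing down, gripper open.
Joint ranges: [-177.97, 177.97], [-48.28, 115.42], [12.27, 149.76], [-77.06, 257.06], [2.81, 150.46], [-146.56, 146.56]. Speed limits (degrees/s): [147.25, 147.25, 180, 180, 180, 180].

## Interface

Orientations are given as [roll, pitch, yaw] about the fixed x, y, z axes, in that order (R = Rz(yaw) Ry(pitch) Rx(roll)).
In Python, from workcell import sensors, grab_frame, env gives the robot as it stands.
- The arm moves only by the tool servo_tool, never from a script. Its argument "motion" is one flat list of numbers, 7 for each row, row after row: the shift along the world's x, y, z in mm, then the turn, a rotation vector about the world's x, y, z in rad, then the opening in per cent of the stroke, from 0 (shut) to 100 (fully open). In form: [x, y, z, rx, ry, rz, grip, x, y, z, rx, ry, rz, grip, ...]. A call has 1 to 10 rows; each row shifts and turns the commanded pose from where the row before left it; what a row does not reach is not made up. A row lasts 1/12 s, in which the tool goes at most 41.7 mm and 7.16 degrees, less where a joint would pass 70% of its speed; a pose out of reach is approached as far as the arm can. A call with a gripper value outside its range is refused whole. The fingers move at their own pace and stop on an object; "newtons" is the grip in N (left out, the last holds). Time passes only in rows, so rows that do not move let the fingers close. It gives the time, the measured TCP pose, the force and the opening at its end, in the units of the state.
- sensors.state(): the state, without advancing time (a new reading comes with each control period).
- grab_frame(name): name is "side" or "top" or "wrist"; returns a dict with "image" (384x512x3 uint8, red, green, blue), "depth" (384x512 float32, mm along the optical axis (not along the pixel's ray), 0 where there is no reading), "fx", "fy", "cx", "cy" (pixels), "dist_coeffs" ([k1, k2, p1, p2, k3] as OpenCV has them; the pictures are not rectified), "extrinsics" (4x4, takes a point from camera to world coordinates); the wrist camera has in their place "T_tool_cam" (4x4, takes a point from camera to tool coordinates, whose origin is the TCP and whose axes are the tool frame's). Camera axes: x right, y up, looking along -z (the intrinsics and any distortion apply to the point x, -y, -z); pixel columns grow to the right and rows downward; lengths in mm; the calibration is good to about 2 mm. A picture is of the moment at which its call begins: read the wrist's pose just before it.
- env.job_done(): hands the job in, once; it reports no verdict.
The state is a dict: "time_s": time; "qpos": joint angles; "qvel": joint speeds; "effort": joint torques, N m; "ee_pos": TCP position; "ee_rot": TCP orientation; "force": force on the tool from outside, world axes, zero at the start; "torque": the same for the moment, N m; "gripper_width": finger opening in mm.
Only numpy, scipy, OpenCV 4.12 (cv2) and the standard library are available. Lean on these libraries where they do the work, as an engineer would, in place of code of your own. Each camera call takes 0.05 s, during which the arm holds its last target.

## Working session

There is one attempt and no reset: what is moved stays moved. The work goes in short steps, Python scripts to look and compute and a tool call to move; the robot and the scene stay as the last step left them, time stands still between calls to the robot, and variables do not carry over. Pictures are saved under pics/ and viewed, and the job is handed in when it is done.

Besides the shell and the picture viewer there is one more tool, called after "Call:" as name(argument=value, ...) on one line, values as JSON. servo_tool: Moves the arm, as the interface text tells. Its arguments: {"type":"object","properties":{"motion":{"type":"array"},"newtons":{"type":"number"}},"required":["motion"]}

```bash
mkdir -p pics; ls; python3 - <<'E'
from workcell import sensors, grab_frame
import cv2
s=sensors.state(); print(s)
for n in ("top","side"):
    f=grab_frame(n); print(n,f['fx'],f['cx'],f['cy'],f['dist_coeffs'],f['extrinsics'])
    cv2.imwrite(f"pics/{n}0.png",f['image'][:,:,::-1])
E
```

```text
pics
{'time_s': 0.0, 'qpos': array([ 6.31380142e+01,  1.83528001e+01,  8.97059970e+01, -4.46636603e-04,
        7.20434619e+01, -1.14766156e+00]), 'qvel': array([ 0.02392895,  0.01444154, -0.06704561,  0.14708942, -0.01961137,
        0.08724112]), 'effort': array([-2.13490152e-03, -4.12472141e+01, -2.31973833e+01,  7.24557554e-02,
        4.58191254e-02, -1.75008190e-04]), 'ee_pos': array([249.29039705, 517.63340915, 232.11140206]), 'ee_rot': array([-1.79998376e+02,  1.02246960e-01,  6.42858153e+01]), 'force': array([-0.02696519, -0.03084913, -0.87709642]), 'torque': array([ 0.00817191, -0.00176402, -0.00285444]), 'gripper_width': 91.11359708539352}
top 366.7596017326705 257.8785081165454 184.6772732526639 [-0.0220945  0.         0.         0.         0.       ] [[ 9.83783628e-02  9.70174704e-01 -2.21546250e-01  3.60490425e+02]
 [-9.95148346e-01  9.61803636e-02 -2.07149035e-02 -2.12039356e+01]
 [ 1.21132352e-03  2.22509282e-01  9.74929819e-01  9.74392849e+02]
 [ 0.00000000e+00  0.00000000e+00  0.00000000e+00  1.00000000e+00]]
side 378.61763010358004 250.30962079099302 196.31503373052493 [0.03846231 0.         0.         0.         0.        ] [[ 9.03063119e-01  2.33381293e-01 -3.60569237e-01  1.16275799e+02]
 [-4.29189531e-01  5.22647963e-01 -7.36637939e-01 -9.59973571e+02]
 [ 1.65332623e-02  8.19983096e-01  5.72148908e-01  7.82884176e+02]
 [ 0.00000000e+00  0.00000000e+00  0.00000000e+00  1.00000000e+00]]
```

View pics/top0.png

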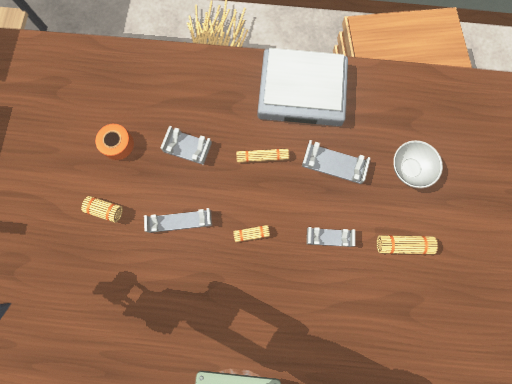

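View pics/side0.png

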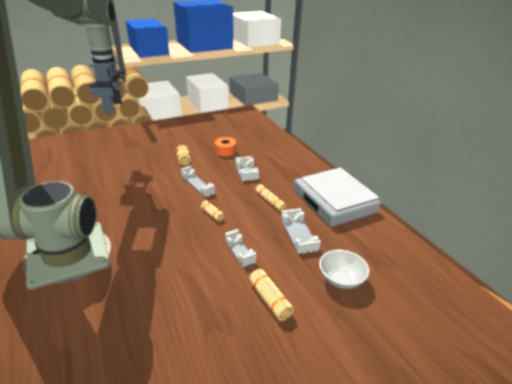

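```bash
cat > h.py <<'E'
import numpy as np, cv2
from workcell import sensors, grab_frame
from scipy.spatial.transform import Rotation as R
def cloud(f,T):
    h,w=f['depth'].shape
    K=np.array([[f['fx'],0,f['cx']],[0,f['fy'],f['cy']],[0,0,1]])
    uv=np.stack(np.meshgrid(np.arange(w),np.arange(h)),-1).reshape(-1,1,2).astype(np.float64)
    n=cv2.undistortPoints(uv,K,np.array(f['dist_coeffs'])).reshape(h,w,2)
    d=f['depth'].astype(float)
    pc=np.stack([n[...,0]*d,-n[...,1]*d,-d,np.ones_like(d)],-1)
    return (pc@T.T)[...,:3]
def ray(f,T,pts,z):
    K=np.array([[f['fx'],0,f['cx']],[0,f['fy'],f['cy']],[0,0,1]])
    n=cv2.undistortPoints(np.array(pts,float).reshape(-1,1,2),K,np.array(f['dist_coeffs'])).reshape(-1,2)
    d=np.c_[n[:,0],-n[:,1],-np.ones(len(n))]@T[:3,:3].T
    o=T[:3,3]; return o+d*((z-o[2])/d[:,2])[:,None]
def wristT(f,s):
    T=np.eye(4);T[:3,:3]=R.from_euler('xyz',s['ee_rot'],degrees=True).as_matrix();T[:3,3]=s['ee_pos'];return T@f['T_tool_cam']
def masks(im):
    hsv=cv2.cvtColor(im,cv2.COLOR_RGB2HSV)
    y=cv2.inRange(hsv,(8,70,120),(35,255,255))
    g=cv2.inRange(hsv,(0,0,90),(180,50,255))
    return y,g
def blobs(m,amin=150):
    n,l,st,c=cv2.connectedComponentsWithStats(m)
    return [(l==i,st[i,4],c[i]) for i in range(1,n) if st[i,4]>amin]
E
python3 - <<'E'
from h import *
f=grab_frame("top");T=f['extrinsics'];P=cloud(f,T)
np.save('topP.npy',P)
y,g=masks(f['image'])
valid=(f['depth']>0)&(P[...,0]>150)&(P[...,0]<850)
# bench check
b=P[300,300];print('bench',P[200,300],P[120,200],P[260,450],P[300,130])
hm=((P[...,2]>5)&(P[...,2]<65)&valid).astype(np.uint8)*255
for nm,m in (('y',y),('h',hm)):
    for bl,a,c in blobs(m&hm,100):
        q=P[bl]; r=cv2.minAreaRect(q[:,:2].astype(np.float32))
        (cx,cy),(w,hh),an=r
        if w<hh: w,hh=hh,w;an+=90
        print(nm,a,c.round(),'ctr',np.round((cx,cy)),'size',round(w),round(hh),'ang',round((an+90)%180-90,1),'zmax',np.percentile(q[:,2],97).round(1))
E
```

```text
bench [ 551.01023378 -117.93179543   -0.57418506] [7.53322860e+02 1.81756779e+02 4.02390173e-02] [ 429.68407758 -519.59482256    4.30910655] [249.26551348 294.35954267   1.06916547]
y 879 [115. 141.] ctr [659. 401.] size 90 89 ang 25.0 zmax 48.9
y 523 [261. 155.] ctr [663.  -2.] size 138 35 ang -79.2 zmax 32.5
y 610 [102. 209.] ctr [472. 401.] size 93 47 ang 77.9 zmax 47.5
y 388 [251. 233.] ctr [448.   4.] size 91 31 ang -75.1 zmax 32.8
y 1021 [406. 244.] ctr [ 459. -395.] size 143 48 ang -84.6 zmax 48.0
h 2969 [301. 105.] ctr [809. -98.] size 240 83 ang 90.0 zmax 62.4
h 1041 [114. 141.] ctr [659. 401.] size 90 89 ang 25.0 zmax 49.2
h 1106 [186. 145.] ctr [672. 205.] size 117 77 ang 75.1 zmax 37.6
h 1560 [335. 163.] ctr [ 668. -203.] size 168 83 ang 78.4 zmax 37.3
h 1705 [418. 163.] ctr [ 669. -413.] size 128 126 ang 17.6 zmax 51.8
h 566 [262. 155.] ctr [663.  -2.] size 139 35 ang -79.2 zmax 32.5
h 699 [101. 209.] ctr [472. 401.] size 93 47 ang 77.9 zmax 47.7
h 1064 [178. 221.] ctr [465. 197.] size 169 51 ang -78.6 zmax 37.3
h 409 [251. 233.] ctr [448.   4.] size 91 31 ang -75.1 zmax 32.8
h 789 [331. 237.] ctr [ 461. -202.] size 124 48 ang -86.5 zmax 37.7
h 1063 [406. 244.] ctr [ 459. -395.] size 143 48 ang -84.6 zmax 48.0
```

Call:
servo_tool(motion=[22, -12, 0, 0, 0, -0.12, 100, 22, -12, 0, 0, 0, -0.12, 100, 22, -12, 0, 0, 0, -0.12, 100, 22, -12, 0, 0, 0, -0.12, 100, 22, -12, 0, 0, 0, -0.12, 100, 22, -12, 0, 0, 0, -0.12, 100, 22, -12, 0, 0, 0, -0.12, 100, 22, -12, 0, 0, 0, -0.12, 100, 22, -12, 0, 0, 0, -0.12, 100, 22, -12, 0, 0, 0, -0.12, 100], newtons=25)

```text
time_s: 0.98
ee_pos: [470.3, 397.2, 232.6]
ee_rot: [180.0, 0.0, -4.8]
force: [0.5, -0.2, 0.0]
gripper_width: 91.6
```

Call:
servo_tool(motion=[0, 0, 0, 0, 0, -0.07, 100, 0, 0, 0, 0, 0, -0.06, 100, 0, 0, 0, 0, 0, 0, 100, 0, 0, 0, 0, 0, 0, 100])

```text
time_s: 1.32
ee_pos: [469.4, 397.9, 232.6]
ee_rot: [180.0, 0.0, -11.8]
force: [0.3, 0.9, 0.1]
gripper_width: 91.2
```

```bash
python3 - <<'E'
from h import *
s=sensors.state();f=grab_frame("wrist");T=wristT(f,s)
cv2.imwrite("pics/w1.png",f['image'][:,:,::-1])
print(s['time_s'],s['ee_pos'],s['ee_rot'],s['qpos'],f['fx'],f['T_tool_cam'].round(3))
P=np.load('topP.npy'); q=P[70:90,280:330,2]; print('scale z',np.percentile(q,[10,50,90])); 
m=(P[...,2]>50)&(P[...,1]<0)&(P[...,1]>-230)&(P[...,0]>700)&(P[...,0]<900);print(P[m].min(0))
E
```

```text
1.3167 [469.3962258  397.92637027 232.63115379] [ 1.79969148e+02  2.32791946e-02 -1.18359434e+01] [ 3.92191644e+01  2.20070250e+01  8.40690040e+01 -1.33940319e-03
  7.39625988e+01  5.10554720e+01] 294.7382563553414 [[ 1.00000e+00  1.00000e-03  0.00000e+00  7.67000e-01]
 [ 1.00000e-03 -9.64000e-01 -2.64000e-01 -7.53870e+01]
 [ 0.00000e+00  2.64000e-01 -9.64000e-01 -1.51625e+02]
 [ 0.00000e+00  0.00000e+00  0.00000e+00  1.00000e+00]]
scale z [58.01971482 60.09378145 62.15956752]
[ 771.4887984  -215.93136306   50.00275265]
```

```bash
cat >> h.py <<'E'
def measure(zlo=6,zhi=60,amin=400,name=None):
    s=sensors.state();f=grab_frame("wrist");T=wristT(f,s);P=cloud(f,T)
    if name: cv2.imwrite(name,f['image'][:,:,::-1])
    y,g=masks(f['image'])
    print('t',s['time_s'],'ee',s['ee_pos'].round(1),'yaw',s['ee_rot'].round(2),'w',round(s['gripper_width'],1),'F',s['force'].round(1))
    band=((P[...,2]>zlo)&(P[...,2]<zhi)&(f['depth']>0)&(P[...,0]<760)).astype(np.uint8)*255
    for bl,a,c in blobs(band,amin):
        q=P[bl]; yf=(y[bl]>0).mean()
        (cx,cy),(w,hh),an=cv2.minAreaRect(q[:,:2].astype(np.float32))
        if w<hh: w,hh=hh,w;an+=90
        ys,xs=np.where(bl); edge=xs.min()==0 or xs.max()==511 or ys.min()==0 or ys.max()==383
        print(a,c.round(),'yel %.2f'%yf,'EDGE' if edge else '','ctr',np.round((cx,cy),1),'size',round(w,1),round(hh,1),'ang',round(an%180,1),'ztop',np.percentile(q[:,2],[90,98]).round(1))
    return s,f,T,P,y
E
python3 -c "
from h import *
measure(name='pics/w1b.png')"
```

```text
t 1.3667 ee [469.3 398.1 232.7] yaw [ 1.7998e+02  1.0000e-02 -1.1820e+01] w 91.4 F [0.3 0.4 0.5]
5868 [415. 135.] yel 0.83  ctr [658.6 402. ] size 89.7 89.3 ang 2.6 ztop [46.5 47.2]
2817 [259. 168.] yel 0.77  ctr [471.7 401. ] size 90.2 46.3 ang 78.1 ztop [45.6 46.6]
866 [278. 294.] yel 0.00  ctr [459.1 216.2] size 81.9 43.1 ang 102.1 ztop [8.7 9.3]
```

View pics/w1.png

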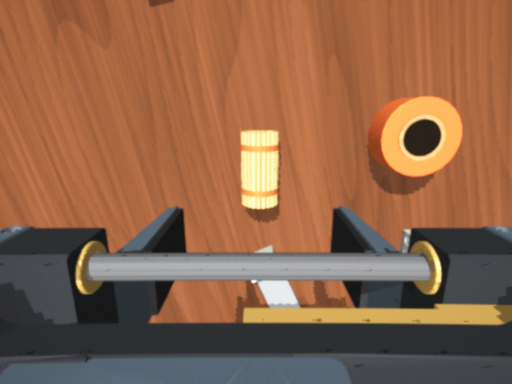

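Call:
servo_tool(motion=[1, 1, -25, 0, 0, 0, 100, 1, 2, -25, 0, 0, 0, 100, 0, 0, -25, 0, 0, 0, 100, 0, 0, -25, 0, 0, 0, 100, 0, 0, -25, 0, 0, 0, 100, 0, 0, -25, 0, 0, 0, 100, 0, 0, -25, 0, 0, 0, 100, 0, 0, -20, 0, 0, 0, 100, 0, 0, -12, 0, 0, 0, 100, 0, 0, 0, 0, 0, 0, 100])

```text
time_s: 2.25
ee_pos: [469.8, 400.1, 23.3]
ee_rot: [179.8, 0.2, -11.9]
force: [0.1, -0.3, -0.5]
gripper_width: 91.1
```

Call:
servo_tool(motion=[0, 0, 0, 0, 0, 0, 40, 0, 0, 0, 0, 0, 0, 30, 0, 0, 0, 0, 0, 0, 30, 0, 0, 0, 0, 0, 0, 30, 0, 0, 0, 0, 0, 0, 30, 0, 0, 0, 0, 0, 0, 30])

```text
time_s: 2.75
ee_pos: [471.7, 401.3, 26.7]
ee_rot: [-179.9, -0.0, -11.9]
force: [-0.1, -0.0, 0.1]
gripper_width: 53.9
```

Call:
servo_tool(motion=[0, 0, 0, 0, 0, 0, 30, 0, 0, 0, 0, 0, 0, 30, 0, 0, 0, 0, 0, 0, 30, 0, 0, 0, 0, 0, 0, 30, 0, 0, 0, 0, 0, 0, 30])

```text
time_s: 3.17
ee_pos: [471.6, 401.1, 26.3]
ee_rot: [-180.0, -0.0, -11.9]
force: [0.2, -0.9, 3.9]
gripper_width: 45.7
```

Call:
servo_tool(motion=[0, 0, 15, 0, 0, 0, 30, 0, 0, 30, 0, 0, 0, 30, 0, 0, 35, 0, 0, 0, 30, 10, -10, 35, 0, 0, 0, 30, 25, -25, 30, 0, 0, 0, 30, 30, -30, 30, 0, 0, 0, 30, 30, -30, 20, 0, 0, 0, 30, 30, -30, 5, 0, 0, 0, 30, 30, -28, 0, 0, 0, 0, 30, 25, -23, 0, 0, 0, 0, 30])

```text
time_s: 4.0
ee_pos: [640.6, 235.4, 214.8]
ee_rot: [180.0, -0.1, -12.0]
force: [0.2, -0.1, -2.6]
gripper_width: 46.2
```

Call:
servo_tool(motion=[15, -15, 0, 0, 0, -0.03, 30, 5, -5, 0, 0, 0, -0.02, 30, 0, 0, 0, 0, 0, 0, 30, 0, 0, 0, 0, 0, 0, 30, 0, 0, 0, 0, 0, 0, 30])

```text
time_s: 4.42
ee_pos: [657.8, 218.9, 214.4]
ee_rot: [-180.0, 0.1, -14.7]
force: [-0.6, 0.0, -1.9]
gripper_width: 46.0
```

```bash
python3 -c "
from h import *
measure(zlo=4,name='pics/w2.png')"
```

```text
t 4.4167 ee [657.8 218.9 214.4] yaw [-1.800e+02  7.000e-02 -1.469e+01] w 46.0 F [-0.6  0.  -1.9]
3994 [214.  23.] yel 0.83 EDGE ctr [652.7 379. ] size 88.7 42.2 ang 165.7 ztop [46.6 47.4]
1800 [270. 146.] yel 0.01  ctr [677.9 242.9] size 67.1 42.8 ang 167.1 ztop [35.9 36.8]
2693 [ 96. 195.] yel 0.00  ctr [456.1 231.2] size 100.6 44.7 ang 102.4 ztop [29.1 36.3]
```

View pics/w2.png

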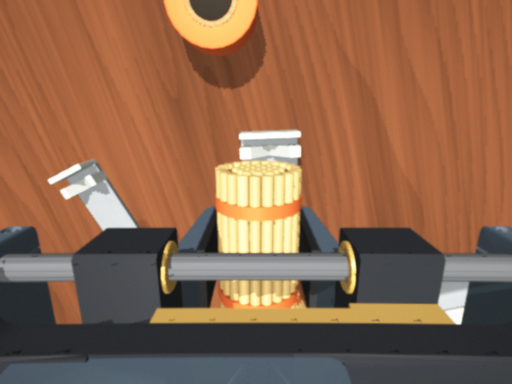

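Call:
servo_tool(motion=[3, -25, 4, 0, 0, 0, 30, 4, -30, 4, 0, 0, 0, 30, 3, -25, 4, 0, 0, 0, 30, 0, 0, 0, 0, 0, 0, 30, 0, 0, 0, 0, 0, 0, 30, 0, 0, 0, 0, 0, 0, 30])

```text
time_s: 4.97
ee_pos: [668.3, 139.0, 226.8]
ee_rot: [-180.0, 0.0, -14.7]
force: [0.0, -0.0, -2.2]
gripper_width: 45.7
```

```bash
python3 -c "
from h import *
measure(zlo=5,name='pics/w3.png')"
```

```text
t 4.9667 ee [668.3 139.  226.8] yaw [-1.7995e+02  2.0000e-02 -1.4710e+01] w 45.7 F [ 0.  -0.  -2.2]
5730 [244. 110.] yel 0.00  ctr [670.2 209. ] size 112.9 67.9 ang 77.4 ztop [34.  36.2]
5294 [ 82. 158.] yel 0.01  ctr [463.  198.7] size 168.3 44.5 ang 102.0 ztop [29.  36.1]
```

View pics/w3.png

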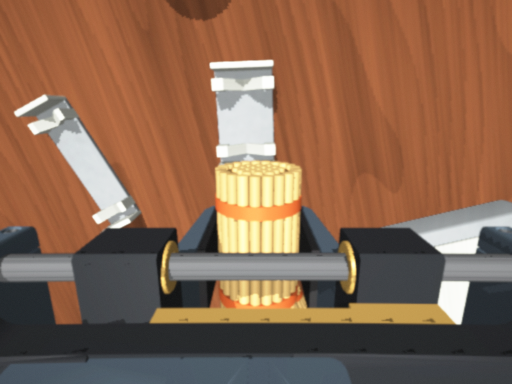

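Call:
servo_tool(motion=[0, 20, 0, 0, 0, 0.017, 30, 0.5, 25, 0, 0, 0, 0.02, 30, 1, 22.5, 0, 0, 0, 0, 30, 0, 0, -30, 0, 0, 0, 30, 0, 0, -35, 0, 0, 0, 30, 0, 0, -35, 0, 0, 0, 30, 0, 0, -30, 0, 0, 0, 30, 0, 0, -20, 0, 0, 0, 30, 0, 0, 0, 0, 0, 0, 30, 0, 0, 0, 0, 0, 0, 30])

```text
time_s: 5.85
ee_pos: [669.5, 206.3, 75.6]
ee_rot: [179.9, 0.1, -12.6]
force: [-0.3, 0.9, -0.1]
gripper_width: 45.7
```

```bash
python3 -c "
from h import *
print({k:v.round(2) if hasattr(v,'round') else v for k,v in sensors.state().items() if k in('ee_pos','ee_rot','force')})
f=grab_frame('wrist');cv2.imwrite('pics/w4.png',f['image'][:,:,::-1])"
```

```text
{'ee_pos': array([669.5 , 206.31,  75.62]), 'ee_rot': array([ 1.7994e+02,  1.3000e-01, -1.2570e+01]), 'force': array([-0.28,  0.92, -0.11])}
```

View pics/w4.png

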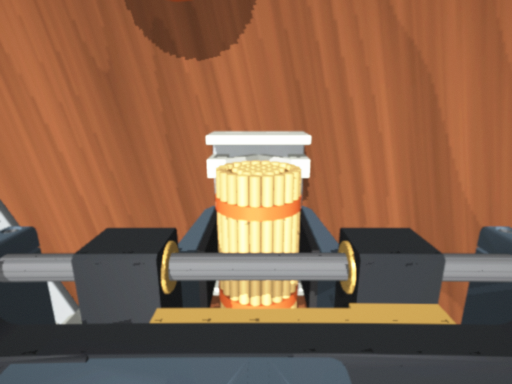

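Call:
servo_tool(motion=[0, 0, -8, 0, 0, 0, 30, 0, 0, -8, 0, 0, 0, 30, 0, 0, -6, 0, 0, 0, 30, 0, 0, -4, 0, 0, 0, 30, 0, 0, -2, 0, 0, 0, 30, 0, 0, 0, 0, 0, 0, 30, 0, 0, 0, 0, 0, 0, 30])

```text
time_s: 6.48
ee_pos: [669.9, 205.1, 48.6]
ee_rot: [180.0, 0.1, -12.7]
force: [-2.0, 0.2, -0.8]
gripper_width: 45.8
```

Call:
servo_tool(motion=[0, 0, -0.5, 0, 0, 0, 30, 0, 0, -0.5, 0, 0, 0, 30, 0, 0, 0, 0, 0, 0, 30, 0, 0, 0, 0, 0, 0, 60, 0, 0, 0, 0, 0, 0, 80, 0, 0, 0, 0, 0, 0, 80, 0, 0, 0, 0, 0, 0, 80, 0, 0, 0, 0, 0, 0, 80, 0, 0, 0, 0, 0, 0, 80])

```text
time_s: 7.23
ee_pos: [670.6, 205.1, 47.5]
ee_rot: [-180.0, -0.0, -12.7]
force: [0.8, 0.0, 0.4]
gripper_width: 73.0
```

Call:
servo_tool(motion=[0, 0, 0, 0, 0, 0, 80, 0, 0, 10, 0, 0, 0, 80, 0, 0, 20, 0, 0, 0, 80, 0, 0, 35, 0, 0, 0, 80, 0, 0, 40, 0, 0, 0, 80, 0, 0, 40, 0, 0, 0, 80, 0, 0, 30, 0, 0, 0, 100, 0, 0, 10, 0, 0, 0, 100, 0, 0, 0, 0, 0, 0, 100, 0, 0, 0, 0, 0, 0, 100])

```text
time_s: 8.07
ee_pos: [670.0, 205.0, 232.3]
ee_rot: [180.0, 0.0, -12.7]
force: [-0.4, -0.4, -0.0]
gripper_width: 91.1
```

```bash
python3 -c "
from h import *
measure(zlo=5,name='pics/w5.png')
print('z>50');measure(zlo=52,zhi=80)"
```

```text
t 8.0667 ee [670.  205.  232.3] yaw [ 1.7999e+02  2.0000e-02 -1.2660e+01] w 91.1 F [-0.4 -0.4 -0. ]
3077 [208.  19.] yel 0.90 EDGE ctr [657.  377.1] size 88.3 40.8 ang 174.5 ztop [46.3 47.3]
2898 [257. 164.] yel 0.29  ctr [669.4 206. ] size 118.2 68.1 ang 77.5 ztop [57.2 59.3]
3646 [ 97. 192.] yel 0.00  ctr [460.1 211.8] size 141.7 44.9 ang 101.5 ztop [27.1 35.8]
631 [278. 294.] yel 0.93  ctr [658.7  23.4] size 66.5 30.1 ang 100.0 ztop [29.5 30.5]
z>50
t 8.1167 ee [669.5 204.9 230.7] yaw [ 1.799e+02  1.700e-01 -1.266e+01] w 91.3 F [ 0.1 -0.4 -0.2]
2948 [258. 176.] yel 0.78  ctr [669.3 205.4] size 90.2 43.8 ang 77.5 ztop [67.2 68. ]
```

View pics/w5.png

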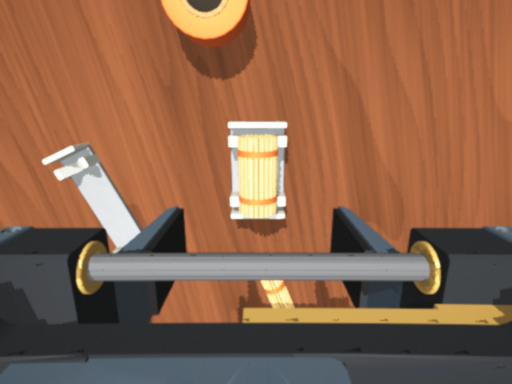

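Call:
servo_tool(motion=[0, -15, 0, 0, 0, 0.05, 100, -1, -30, 0, 0, 0, 0.05, 100, -1, -38, 0, 0, 0, 0.06, 100, -1, -38, 0, 0, 0, 0.06, 100, -1, -38, 0, 0, 0, 0.06, 100, -1, -28, 0, 0, 0, 0.06, 100, -1, -15, 0, 0, 0, 0.06, 100, 0, -5, 0, 0, 0, 0, 100, 0, 0, 0, 0, 0, 0, 100, 0, 0, 0, 0, 0, 0, 100])

```text
time_s: 9.0
ee_pos: [664.1, -1.1, 231.2]
ee_rot: [-179.9, 0.1, 10.2]
force: [-0.4, 0.2, 1.0]
gripper_width: 91.3
```

```bash
python3 -c "
from h import *
measure(zlo=5,name='pics/w6.png')"
```

```text
t 9.0 ee [664.1  -1.1 231.2] yaw [-1.7993e+02  1.2000e-01  1.0180e+01] w 91.3 F [-0.4  0.2  1. ]
1889 [112.  21.] yel 0.01 EDGE ctr [476.5 136.9] size 43.3 43.3 ang 101.7 ztop [35.3 36.7]
2323 [284.  25.] yel 0.27 EDGE ctr [663.5 177.4] size 69.1 60.1 ang 168.3 ztop [53.8 58.9]
2197 [ 84. 133.] yel 0.86  ctr [449.    4.9] size 90.2 30.2 ang 104.4 ztop [29.7 30.6]
2600 [255. 170.] yel 0.84  ctr [661.9  -4.7] size 140.3 29.7 ang 98.8 ztop [29.8 30.7]
1993 [231. 300.] yel 0.00  ctr [ 662.6 -195. ] size 119.8 67.4 ang 77.4 ztop [ 8.8 33.7]
```

View pics/w6.png

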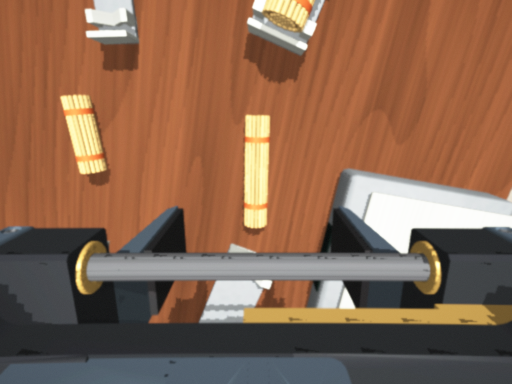

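Call:
servo_tool(motion=[-1, -1, -15, 0, 0, -0.015, 100, -1, -1.5, -25, 0, 0, -0.01, 100, 0, 0, -35, 0, 0, 0, 100, 0, 0, -35, 0, 0, 0, 100, 0, 0, -35, 0, 0, 0, 80, 0, 0, -30, 0, 0, 0, 60, 0, 0, -20, 0, 0, 0, 60, 0, 0, -10, 0, 0, 0, 60, 0, 0, -4, 0, 0, 0, 60, 0, 0, 0, 0, 0, 0, 60])

```text
time_s: 9.88
ee_pos: [662.5, -3.4, 23.2]
ee_rot: [-180.0, 0.0, 8.9]
force: [0.6, -0.1, 0.5]
gripper_width: 55.9
```

Call:
servo_tool(motion=[0, 0, 0, 0, 0, 0, 20, 0, 0, 0, 0, 0, 0, 20, 0, 0, 0, 0, 0, 0, 20, 0, 0, 0, 0, 0, 0, 20, 0, 0, 0, 0, 0, 0, 20, 0, 0, 0, 0, 0, 0, 20, 0, 0, 0, 0, 0, 0, 20, 0, 0, 0, 0, 0, 0, 20])

```text
time_s: 10.55
ee_pos: [663.0, -4.4, 24.8]
ee_rot: [180.0, -0.1, 8.8]
force: [-0.8, 0.5, 5.6]
gripper_width: 29.5
```

Call:
servo_tool(motion=[0, 0, 15, 0, 0, 0, 20, 0, 0, 30, 0, 0, 0, 20, 0, 0, 35, 0, 0, 0, 20, -10, 10, 30, 0, 0, 0, 20, -20, 20, 20, 0, 0, 0, 20, -28, 28, 0, 0, 0, 0, 20, -28, 28, 0, 0, 0, 0.02, 20, -28, 28, 0, 0, 0, 0.02, 20, -28, 28, 0, 0, 0, 0.016, 20, -25, 25, 0, 0, 0, 0, 20])

```text
time_s: 11.38
ee_pos: [493.2, 163.7, 153.4]
ee_rot: [-180.0, 0.0, 12.0]
force: [-0.2, 1.3, -0.4]
gripper_width: 29.8
```

Call:
servo_tool(motion=[-18, 18, 0, 0, 0, 0, 20, -10, 10, 0, 0, 0, 0, 20, -4, 6, 0, 0, 0, 0, 20, 0, 0, 0, 0, 0, 0, 20, 0, 0, 0, 0, 0, 0, 20])

```text
time_s: 11.8
ee_pos: [464.0, 196.5, 153.6]
ee_rot: [180.0, -0.0, 12.1]
force: [-1.2, -0.6, -0.7]
gripper_width: 29.8
```

```bash
python3 -c "
from h import *
measure(zlo=5,name='pics/w7.png')"
```

```text
t 11.8 ee [464.  196.5 153.6] yaw [ 1.7998e+02 -4.0000e-02  1.2060e+01] w 29.8 F [-1.2 -0.6 -0.7]
2293 [492.  28.] yel 1.00 EDGE ctr [636.1 371.3] size 66.2 16.2 ang 143.2 ztop [42.8 45.2]
984 [256. 106.] yel 0.02  ctr [446.8 270.8] size 42.0 18.3 ang 12.0 ztop [36.2 37. ]
6434 [453. 203.] yel 0.37 EDGE ctr [670.  209.4] size 112.5 69.7 ang 77.4 ztop [56.  58.9]
```

View pics/w7.png

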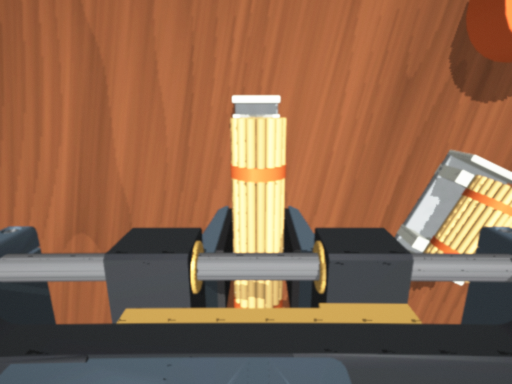

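Call:
servo_tool(motion=[-0.3, 1, -15, 0, 0, 0, 20, -0.3, 0.5, -25, 0, 0, 0, 20, 0, 0, -25, 0, 0, 0, 20, 0, 0, -15, 0, 0, 0, 20, 0, 0, -10, 0, 0, 0, 20, 0, 0, 0, 0, 0, 0, 20, 0, 0, 0, 0, 0, 0, 20, 0, 0, 0, 0, 0, 0, 20])

```text
time_s: 12.52
ee_pos: [464.0, 198.2, 64.5]
ee_rot: [-180.0, -0.1, 12.0]
force: [-0.7, -0.6, -0.1]
gripper_width: 30.0
```

```bash
python3 -c "
from h import *
measure(zlo=5,name='pics/w8.png')"
```

```text
t 12.5167 ee [464.  198.2  64.5] yaw [-1.7998e+02 -1.3000e-01  1.2000e+01] w 30.0 F [-0.7 -0.6 -0.1]
2731 [248. 128.] yel 0.13  ctr [454.4 234.9] size 91.9 42.5 ang 101.3 ztop [56.8 59.6]
696 [455. 297.] yel 0.00  ctr [635.2 166.8] size 26.4 20.5 ang 78.5 ztop [24.4 29.2]
```

View pics/w8.png

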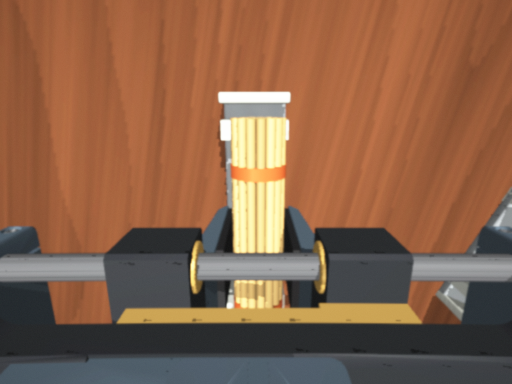

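Call:
servo_tool(motion=[-1, -0.2, 0, 0, 0, 0, 20, -1, -0.2, 0, 0, 0, 0, 20, 0, 0, -6, 0, 0, 0, 20, 0, 0, -6, 0, 0, 0, 20, 0, 0, -4, 0, 0, 0, 20, 0, 0, -2, 0, 0, 0, 20, 0, 0, 0, 0, 0, 0, 20, 0, 0, 0, 0, 0, 0, 20, 0, 0, 0, 0, 0, 0, 20])

```text
time_s: 13.32
ee_pos: [461.2, 197.9, 45.7]
ee_rot: [-180.0, -0.0, 12.0]
force: [1.3, -0.3, 0.4]
gripper_width: 29.8
```

```bash
python3 -c "
from h import *
measure(zlo=5,name='pics/w9.png')"
```

```text
t 13.3167 ee [461.2 197.9  45.7] yaw [-1.800e+02 -5.000e-02  1.204e+01] w 29.8 F [ 1.3 -0.3  0.4]
11144 [258. 171.] yel 0.52  ctr [454.  235.4] size 91.1 51.4 ang 102.1 ztop [50.5 54.8]
1573 [259. 294.] yel 0.84  ctr [470.3 162.7] size 42.5 41.1 ang 12.3 ztop [50.3 51. ]
```

View pics/w9.png

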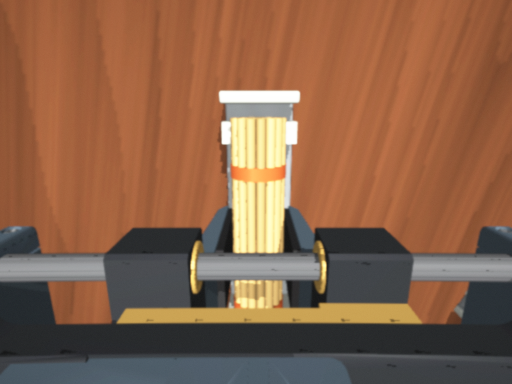

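Call:
servo_tool(motion=[0, 0, -0.5, 0, 0, 0, 20, 0, 0, -0.5, 0, 0, 0, 20, 0, 0, 0, 0, 0, 0, 20, 0, 0, 0, 0, 0, 0, 45, 0, 0, 0, 0, 0, 0, 70, 0, 0, 0, 0, 0, 0, 70, 0, 0, 0, 0, 0, 0, 70, 0, 0, 0, 0, 0, 0, 70, 0, 0, 0, 0, 0, 0, 70])

```text
time_s: 14.12
ee_pos: [460.5, 197.7, 44.4]
ee_rot: [180.0, 0.0, 12.0]
force: [-0.8, -0.0, -0.4]
gripper_width: 63.6
```

Call:
servo_tool(motion=[0, 0, 0, 0, 0, 0, 70, 0, 0, 10, 0, 0, 0, 70, 0, 0, 20, 0, 0, 0, 70, 0, 0, 35, 0, 0, 0, 80, 0, 0, 40, 0, 0, 0, 80, 0, 0, 40, 0, 0, 0, 80, 0, 0, 30, 0, 0, 0, 100, 0, 0, 10, 0, 0, 0, 100, 0, 0, 0, 0, 0, 0, 100, 0, 0, 0, 0, 0, 0, 100])

```text
time_s: 14.95
ee_pos: [460.3, 197.6, 229.4]
ee_rot: [180.0, 0.0, 12.0]
force: [0.1, -0.4, -1.0]
gripper_width: 90.9
```

```bash
python3 -c "
from h import *
measure(zlo=5,name='pics/w10.png')
measure(zlo=39.5,zhi=70,amin=200)"
```

```text
t 14.95 ee [460.3 197.6 229.4] yaw [1.800e+02 1.000e-02 1.203e+01] w 90.9 F [ 0.1 -0.4 -1. ]
5612 [470.  35.] yel 0.76 EDGE ctr [647.8 391.9] size 83.5 63.0 ang 117.7 ztop [46.8 47.5]
4513 [259. 168.] yel 0.49  ctr [462.4 197.9] size 166.2 42.0 ang 102.0 ztop [49.6 50.7]
4199 [414. 190.] yel 0.33  ctr [669.3 206.4] size 118.3 69.0 ang 77.2 ztop [56.3 58.9]
878 [221. 301.] yel 0.91  ctr [448.5   2.3] size 79.2 29.4 ang 105.3 ztop [29.6 30.4]
t 15.0 ee [459.8 197.3 228.3] yaw [1.7997e+02 1.6000e-01 1.2030e+01] w 91.0 F [-0.6  0.1 -0.4]
4100 [480.  32.] yel 0.69 EDGE ctr [652.  386.1] size 70.8 62.0 ang 10.0 ztop [46.9 47.7]
2804 [260. 171.] yel 0.72  ctr [462.4 198. ] size 140.1 29.1 ang 102.3 ztop [50.  50.8]
3012 [436. 200.] yel 0.87  ctr [667.2 205.6] size 90.2 42.7 ang 76.7 ztop [66.8 67.8]
```

View pics/w10.png

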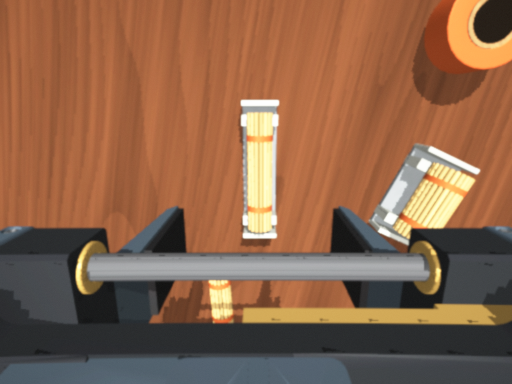

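Call:
servo_tool(motion=[0, -15, 0, 0, 0, 0, 100, -1, -30, 0, 0, 0, 0, 100, -2, -38, 0, 0, 0, 0.02, 100, -2, -38, 0, 0, 0, 0.02, 100, -2, -35, 0, 0, 0, 0, 100, -2, -22, 0, 0, 0, 0, 100, -2, -12, 0, 0, 0, 0, 100, 0, -3, 0, 0, 0, 0, 100, 0, 0, 0, 0, 0, 0, 100, 0, 0, 0, 0, 0, 0, 100])

```text
time_s: 15.88
ee_pos: [449.5, 5.2, 228.6]
ee_rot: [-179.9, 0.1, 14.3]
force: [-0.7, 0.2, -0.2]
gripper_width: 91.2
```

```bash
python3 -c "
from h import *
measure(zlo=5,name='pics/w11.png')"
```

```text
t 15.8833 ee [449.5   5.2 228.6] yaw [-1.7994e+02  1.0000e-01  1.4320e+01] w 91.2 F [-0.7  0.2 -0.2]
3258 [310.  43.] yel 0.44 EDGE ctr [471.2 160.5] size 90.1 41.8 ang 102.3 ztop [49.5 50.8]
5108 [478.  58.] yel 0.30 EDGE ctr [667.7 196.5] size 101.0 69.4 ang 77.3 ztop [53.3 58.6]
1719 [256. 170.] yel 0.64  ctr [448.    4.2] size 90.6 30.2 ang 104.8 ztop [29.8 30.9]
1238 [230. 301.] yel 0.00  ctr [ 457.7 -186.9] size 93.1 41.6 ang 92.1 ztop [29.  36.1]
```

Call:
servo_tool(motion=[-1, -1, -15, 0, 0, 0.007, 100, -0.3, 0, -25, 0, 0, 0, 100, 0, 0, -35, 0, 0, 0, 100, 0, 0, -35, 0, 0, 0, 100, 0, 0, -35, 0, 0, 0, 80, 0, 0, -28, 0, 0, 0, 60, 0, 0, -20, 0, 0, 0, 60, 0, 0, -10, 0, 0, 0, 60, 0, 0, -3, 0, 0, 0, 60, 0, 0, 0, 0, 0, 0, 60])

```text
time_s: 16.77
ee_pos: [448.2, 4.6, 22.8]
ee_rot: [-180.0, 0.1, 14.8]
force: [1.0, -0.4, 0.5]
gripper_width: 55.8
```

Call:
servo_tool(motion=[0, 0, 0, 0, 0, 0, 20, 0, 0, 0, 0, 0, 0, 20, 0, 0, 0, 0, 0, 0, 20, 0, 0, 0, 0, 0, 0, 20, 0, 0, 0, 0, 0, 0, 20, 0, 0, 0, 0, 0, 0, 20, 0, 0, 0, 0, 0, 0, 20, 0, 0, 0, 0, 0, 0, 20])

```text
time_s: 17.43
ee_pos: [449.0, 3.8, 24.3]
ee_rot: [180.0, -0.1, 14.7]
force: [-1.3, 1.0, 6.0]
gripper_width: 29.8
```

Call:
servo_tool(motion=[0, 0, 15, 0, 0, 0, 20, 0, 0, 30, 0, 0, 0, 20, 0, 0, 35, 0, 0, 0, 20, 0, -15, 30, 0, 0, -0.02, 20, 1, -30, 20, 0, 0, -0.04, 20, 2, -38, 0, 0, 0, -0.04, 20, 2, -38, 0, 0, 0, -0.04, 20, 2, -38, 0, 0, 0, -0.04, 20, 2, -25, 0, 0, 0, -0.03, 20, 2, -15, 0, 0, 0, 0, 20])

```text
time_s: 18.27
ee_pos: [459.3, -198.2, 153.6]
ee_rot: [179.9, -0.0, 2.5]
force: [0.4, 0.4, -0.2]
gripper_width: 29.6
```

Call:
servo_tool(motion=[0, -7, 0, 0, 0, 0, 20, 0, 0, 0, 0, 0, 0, 20, 0, 0, 0, 0, 0, 0, 20, 0, 0, 0, 0, 0, 0, 20])

```text
time_s: 18.6
ee_pos: [459.1, -201.1, 153.5]
ee_rot: [-180.0, 0.0, 2.7]
force: [1.2, 0.4, -0.4]
gripper_width: 30.0
```

```bash
python3 -c "
from h import *
measure(zlo=5,name='pics/w12.png')"
```

```text
t 18.6 ee [ 459.1 -201.1  153.5] yaw [-1.7995e+02  3.0000e-02  2.7400e+00] w 30.0 F [ 1.2  0.4 -0.4]
9922 [457. 179.] yel 0.00 EDGE ctr [ 663.  -193.8] size 150.0 71.1 ang 78.1 ztop [25.3 35.6]
1539 [257. 142.] yel 0.01  ctr [ 456.9 -159.2] size 41.9 36.3 ang 2.7 ztop [35.9 36.7]
```

View pics/w12.png

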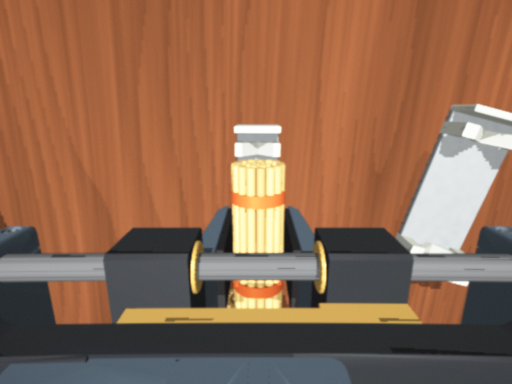

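Call:
servo_tool(motion=[-0.3, 1, -15, 0, 0, 0, 20, 0, 0, -25, 0, 0, 0, 20, 0, 0, -25, 0, 0, 0, 20, 0, 0, -15, 0, 0, 0, 20, 0, 0, -12, 0, 0, 0, 20, 0, 0, -6, 0, 0, 0, 20, 0, 0, 0, 0, 0, 0, 20, 0, 0, 0, 0, 0, 0, 20])

```text
time_s: 19.32
ee_pos: [459.5, -200.8, 55.9]
ee_rot: [180.0, -0.0, 2.7]
force: [-0.4, 0.3, -0.8]
gripper_width: 29.8
```

```bash
python3 -c "
from h import *
measure(zlo=5,name='pics/w13.png')"
```

```text
t 19.3167 ee [ 459.5 -200.8   55.9] yaw [ 1.80e+02 -2.00e-02  2.74e+00] w 29.8 F [-0.4  0.3 -0.8]
6075 [256. 186.] yel 0.38  ctr [ 458.8 -174.8] size 67.5 49.5 ang 92.4 ztop [59.  59.8]
529 [504. 210.] yel 0.00 EDGE ctr [ 634.1 -184.3] size 30.7 15.1 ang 92.0 ztop [8.4 8.9]
510 [238. 295.] yel 0.65  ctr [ 449.9 -238.3] size 37.8 11.8 ang 76.9 ztop [59.1 59.8]
500 [276. 295.] yel 0.77  ctr [ 472.8 -237.4] size 38.2 13.7 ang 108.7 ztop [59.5 59.9]
587 [457. 304.] yel 0.00  ctr [ 619.6 -262.7] size 34.1 12.0 ang 79.1 ztop [15.3 17.1]
```

View pics/w13.png

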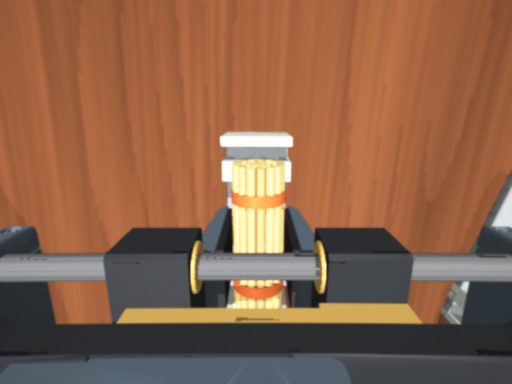

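Call:
servo_tool(motion=[-1, 0, 0, 0, 0, 0, 20, 0, 0, -4, 0, 0, 0, 20, 0, 0, -4, 0, 0, 0, 20, 0, 0, -2, 0, 0, 0, 20, 0, 0, -1.5, 0, 0, 0, 20, 0, 0, 0, 0, 0, 0, 20, 0, 0, 0, 0, 0, 0, 20])

```text
time_s: 19.95
ee_pos: [458.1, -201.2, 44.7]
ee_rot: [-180.0, -0.0, 2.6]
force: [-2.4, 0.7, 5.2]
gripper_width: 29.8
```

Call:
servo_tool(motion=[0, 0, 0, 0, 0, 0, 45, 0, 0, 0, 0, 0, 0, 70, 0, 0, 0, 0, 0, 0, 70, 0, 0, 0, 0, 0, 0, 70, 0, 0, 0, 0, 0, 0, 70, 0, 0, 0, 0, 0, 0, 70, 0, 0, 0, 0, 0, 0, 70])

```text
time_s: 20.53
ee_pos: [458.2, -201.3, 44.1]
ee_rot: [-180.0, 0.0, 2.7]
force: [-0.0, -0.1, 0.6]
gripper_width: 64.0
```

Call:
servo_tool(motion=[0, 0, 0, 0, 0, 0, 70, 0, 0, 10, 0, 0, 0, 70, 0, 0, 20, 0, 0, 0, 70, 0, 0, 35, 0, 0, 0, 80, 0, 0, 40, 0, 0, 0, 80, 0, 0, 40, 0, 0, 0, 80, 0, 0, 30, 0, 0, 0, 100, 0, 0, 10, 0, 0, 0, 100, 0, 0, 0, 0, 0, 0, 100, 0, 0, 0, 0, 0, 0, 100])

```text
time_s: 21.37
ee_pos: [457.8, -201.1, 229.0]
ee_rot: [-180.0, 0.0, 2.7]
force: [0.3, 0.6, -0.7]
gripper_width: 90.9
```

```bash
python3 -c "
from h import *
measure(zlo=5,name='pics/w14.png')
measure(zlo=39.5,zhi=70,amin=200)"
```

```text
t 21.3667 ee [ 457.8 -201.1  229. ] yaw [-180.      0.      2.69] w 90.9 F [ 0.3  0.6 -0.7]
7404 [419. 170.] yel 0.00  ctr [ 661.6 -203. ] size 167.6 69.5 ang 78.3 ztop [33.1 36.1]
3249 [258. 170.] yel 0.41  ctr [ 458.3 -200.3] size 118.1 41.9 ang 92.2 ztop [49.6 50.6]
996 [248. 296.] yel 0.91  ctr [ 454.9 -375.3] size 72.1 45.5 ang 94.6 ztop [45.4 46.5]
t 21.4167 ee [ 457.2 -200.8  227.8] yaw [-1.7993e+02  1.4000e-01  2.6900e+00] w 91.5 F [-0.4 -0.4 -0.5]
1835 [258. 174.] yel 0.68  ctr [ 458.1 -200.3] size 90.2 29.2 ang 92.0 ztop [50.  50.9]
632 [248. 295.] yel 0.88  ctr [ 455.4 -370.2] size 64.0 32.5 ang 95.4 ztop [45.7 46.6]
```

View pics/w14.png

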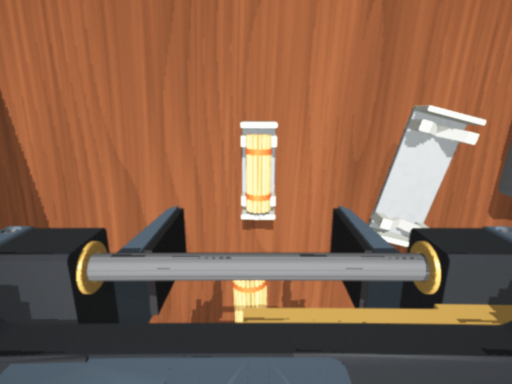

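Call:
servo_tool(motion=[0, -15, 0, 0, 0, 0, 100, 0, -30, 0, 0, 0, 0.02, 100, 0, -38, 0, 0, 0, 0.02, 100, 0, -38, 0, 0, 0, 0, 100, 0, -35, 0, 0, 0, 0, 100, 0, -22, 0, 0, 0, 0, 100, 0, -12, 0, 0, 0, 0, 100, 0, -4, 0, 0, 0, 0, 100, 0, 0, 0, 0, 0, 0, 100, 0, 0, 0, 0, 0, 0, 100])

```text
time_s: 22.3
ee_pos: [458.1, -393.9, 228.4]
ee_rot: [-179.9, 0.1, 5.0]
force: [-0.4, -0.4, -0.4]
gripper_width: 91.2
```

```bash
python3 -c "
from h import *
measure(zlo=5,name='pics/w15.png')"
```

```text
t 22.3 ee [ 458.1 -393.9  228.4] yaw [-1.7988e+02  6.0000e-02  5.0200e+00] w 91.2 F [-0.4 -0.4 -0.4]
2175 [272.  28.] yel 0.40 EDGE ctr [ 460.3 -230.4] size 57.8 42.7 ang 92.6 ztop [49.4 50.6]
6314 [444.  48.] yel 0.00 EDGE ctr [ 655.8 -231.9] size 110.8 69.7 ang 78.4 ztop [33.1 36.2]
4337 [256. 172.] yel 0.82  ctr [ 456.6 -395.8] size 140.6 46.1 ang 94.5 ztop [45.6 46.5]
6820 [436. 197.] yel 0.00  ctr [ 664.8 -405.1] size 128.9 108.4 ang 24.4 ztop [49.  50.3]
```

View pics/w15.png

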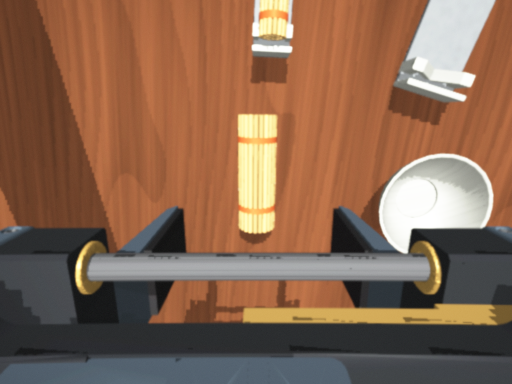

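Call:
servo_tool(motion=[-1, -1.5, -15, 0, 0, -0.009, 100, 0, 0, -25, 0, 0, 0, 100, 0, 0, -35, 0, 0, 0, 100, 0, 0, -35, 0, 0, 0, 100, 0, 0, -35, 0, 0, 0, 85, 0, 0, -28, 0, 0, 0, 85, 0, 0, -18, 0, 0, 0, 85, 0, 0, -9, 0, 0, 0, 85, 0, 0, -2, 0, 0, 0, 85, 0, 0, 0, 0, 0, 0, 85])

```text
time_s: 23.18
ee_pos: [457.7, -396.3, 27.6]
ee_rot: [180.0, -0.0, 4.5]
force: [0.1, -0.3, 1.1]
gripper_width: 77.4
```

Call:
servo_tool(motion=[0, 0, 0, 0, 0, 0, 30, 0, 0, 0, 0, 0, 0, 30, 0, 0, 0, 0, 0, 0, 30, 0, 0, 0, 0, 0, 0, 30, 0, 0, 0, 0, 0, 0, 30, 0, 0, 0, 0, 0, 0, 30, 0, 0, 0, 0, 0, 0, 30, 0, 0, 0, 0, 0, 0, 30, 0, 0, 0, 0, 0, 0, 30])

```text
time_s: 23.93
ee_pos: [457.3, -397.0, 27.7]
ee_rot: [180.0, -0.0, 4.5]
force: [-1.4, -0.2, 5.7]
gripper_width: 45.9
```

Call:
servo_tool(motion=[0, 0, 15, 0, 0, 0, 30, 0, 0, 30, 0, 0, 0, 30, 0, 0, 35, 0, 0, 0, 30, 0, 10, 35, 0, 0, 0, 30, 15, 20, 25, 0, 0, -0.04, 30, 28, 28, 0, 0, 0, -0.06, 30, 28, 28, 0, 0, 0, -0.06, 30, 28, 28, 0, 0, 0, -0.06, 30, 28, 25, 0, 0, 0, -0.06, 30, 25, 20, 0, 0, 0, 0, 30])

```text
time_s: 24.77
ee_pos: [610.4, -235.3, 166.4]
ee_rot: [-179.9, 0.1, -11.6]
force: [-0.4, -0.7, -0.8]
gripper_width: 45.8
```

Call:
servo_tool(motion=[25, 18, 0, 0, 0, 0, 30, 17, 10, 0, 0, 0, 0, 30, 10, 5, 0, 0, 0, 0, 30, 0, 0, 0, 0, 0, 0, 30, 0, 0, 0, 0, 0, 0, 30, 0, 0, 0, 0, 0, 0, 30])

```text
time_s: 25.27
ee_pos: [659.9, -205.7, 166.7]
ee_rot: [180.0, 0.1, -11.6]
force: [-0.5, 0.1, -1.3]
gripper_width: 45.7
```

```bash
python3 -c "
from h import *
measure(zlo=5,name='pics/w16.png')"
```

```text
t 25.2667 ee [ 659.9 -205.7  166.7] yaw [ 1.7997e+02  1.0000e-01 -1.1630e+01] w 45.7 F [-0.5  0.1 -1.3]
1327 [259. 105.] yel 0.01  ctr [ 677.4 -129.6] size 68.6 16.8 ang 167.8 ztop [36.3 37. ]
4953 [ 65. 203.] yel 0.54  ctr [ 458.5 -186.1] size 92.1 43.7 ang 91.5 ztop [49.1 50.3]
```

View pics/w16.png

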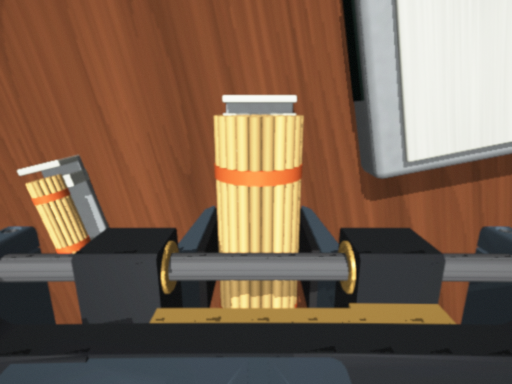

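Call:
servo_tool(motion=[1, 1, -15, 0, 0, 0, 30, 0.6, 0.7, -25, 0, 0, 0, 30, 0, 0, -25, 0, 0, 0, 30, 0, 0, -15, 0, 0, 0, 30, 0, 0, -10, 0, 0, 0, 30, 0, 0, -6, 0, 0, 0, 30, 0, 0, 0, 0, 0, 0, 30, 0, 0, 0, 0, 0, 0, 30])

```text
time_s: 25.98
ee_pos: [663.1, -203.6, 72.0]
ee_rot: [180.0, -0.1, -11.6]
force: [0.9, -0.1, -1.3]
gripper_width: 46.4
```

```bash
python3 -c "
from h import *
measure(zlo=5,name='pics/w17.png')"
```

```text
t 25.9833 ee [ 663.1 -203.6   72. ] yaw [ 1.7999e+02 -8.0000e-02 -1.1610e+01] w 46.4 F [ 0.9 -0.1 -1.3]
2943 [245. 115.] yel 0.04  ctr [ 670.6 -161.1] size 82.5 68.5 ang 78.1 ztop [36.5 55.9]
451 [  6. 212.] yel 0.00 EDGE ctr [ 477.8 -165.7] size 35.3 14.1 ang 69.0 ztop [12.6 15.6]
```

View pics/w17.png

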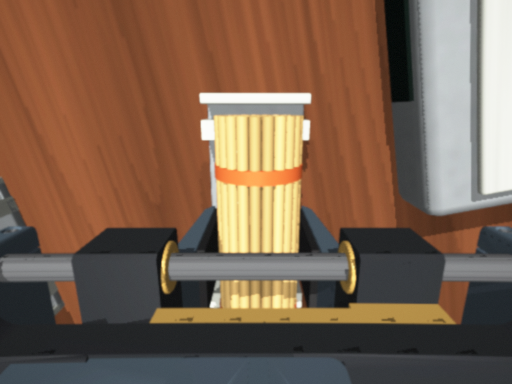

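Call:
servo_tool(motion=[-1, 0.2, -3, 0, 0, 0, 30, -1, 0.2, -5, 0, 0, 0, 30, 0, 0, -6, 0, 0, 0, 30, 0, 0, -4, 0, 0, 0, 30, 0, 0, -3, 0, 0, 0, 30, 0, 0, 0, 0, 0, 0, 30, 0, 0, 0, 0, 0, 0, 30])

```text
time_s: 26.62
ee_pos: [660.8, -202.6, 49.9]
ee_rot: [-180.0, 0.0, -11.6]
force: [-0.1, -1.2, -0.8]
gripper_width: 45.5
```

Call:
servo_tool(motion=[0, 0, -1, 0, 0, 0, 30, 0, 0, -1, 0, 0, 0, 30, 0, 0, 0, 0, 0, 0, 30, 0, 0, 0, 0, 0, 0, 30])

```text
time_s: 26.95
ee_pos: [661.2, -202.7, 49.3]
ee_rot: [-180.0, -0.1, -11.6]
force: [-1.0, 0.5, 5.4]
gripper_width: 45.9
```

```bash
python3 -c "
from h import *
measure(zlo=5,zhi=75,name='pics/w18.png')"
```

```text
t 26.95 ee [ 661.2 -202.7   49.3] yaw [-1.7999e+02 -9.0000e-02 -1.1610e+01] w 45.9 F [-1.   0.5  5.4]
17786 [258. 172.] yel 0.55  ctr [ 669.8 -164.4] size 89.0 69.7 ang 78.4 ztop [67.  68.9]
2563 [258. 294.] yel 0.78  ctr [ 655.9 -233.3] size 67.1 52.1 ang 168.1 ztop [66.9 70.5]
```

View pics/w18.png

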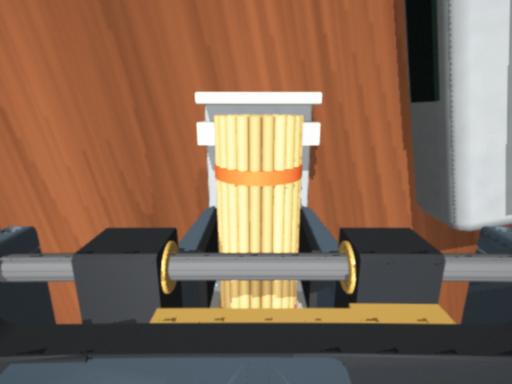

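In the picture the bundle (columns 215–303) is centred on the rack (196–321), and the bundle's top is at about 67 mm, with contact felt. I'm releasing it now.

Call:
servo_tool(motion=[0, 0, 0, 0, 0, 0, 50, 0, 0, 0, 0, 0, 0, 65, 0, 0, 0, 0, 0, 0, 80, 0, 0, 0, 0, 0, 0, 80, 0, 0, 0, 0, 0, 0, 80, 0, 0, 0, 0, 0, 0, 80, 0, 0, 0, 0, 0, 0, 80])

```text
time_s: 27.58
ee_pos: [660.7, -202.6, 47.9]
ee_rot: [180.0, 0.0, -11.6]
force: [-0.0, -0.6, 0.4]
gripper_width: 72.6
```

Call:
servo_tool(motion=[0, 0, 0, 0, 0, 0, 80, 0, 0, 10, 0, 0, 0, 80, 0, 0, 20, 0, 0, 0, 80, 0, 0, 35, 0, 0, 0, 80, 0, 0, 40, 0, 0, 0, 80, 0, 0, 40, 0, 0, 0, 80, 0, 0, 30, 0, 0, 0, 100, 0, 0, 10, 0, 0, 0, 100, 0, 0, 0, 0, 0, 0, 100, 0, 0, 0, 0, 0, 0, 100])

```text
time_s: 28.42
ee_pos: [660.4, -202.6, 232.8]
ee_rot: [-180.0, 0.0, -11.6]
force: [0.8, 0.2, 0.0]
gripper_width: 91.0
```

```bash
python3 -c "
from h import *
measure(zlo=5,name='pics/w19.png')
measure(zlo=48,zhi=80,amin=200)
f=grab_frame('top');cv2.imwrite('pics/top1.png',f['image'][:,:,::-1])
P=cloud(f,f['extrinsics']);y,g=masks(f['image'])
for bl,a,c in blobs(y&((P[...,2]>5)*255).astype(np.uint8),150):
    q=P[bl];(cx,cy),wh,an=cv2.minAreaRect(q[:,:2].astype(np.float32));print(c.round(),round(cx),round(cy),np.round(wh))
for bl,a,c in blobs(((P[...,2]>5)&(P[...,2]<60)&(P[...,1]<-320)&(P[...,1]>-500)&(P[...,0]>550)&(P[...,0]<780)).astype(np.uint8),300):
    q=P[bl];print('bowl',cv2.minAreaRect(q[:,:2].astype(np.float32)))
"
```

```text
t 28.4167 ee [ 660.4 -202.6  232.8] yaw [-1.800e+02  2.000e-02 -1.157e+01] w 91.0 F [0.8 0.2 0. ]
3689 [257. 164.] yel 0.35  ctr [ 661.3 -203.1] size 167.7 68.2 ang 78.3 ztop [57.8 59.4]
3793 [104. 197.] yel 0.49  ctr [ 462. -199.] size 120.3 43.0 ang 95.9 ztop [49.  50.3]
1288 [296. 294.] yel 0.01  ctr [ 674.1 -384.5] size 114.5 69.7 ang 169.2 ztop [49.6 50.5]
t 28.4667 ee [ 659.9 -202.4  231.2] yaw [-179.98    0.19  -11.57] w 91.4 F [ 0.6 -0.  -0. ]
4764 [259. 172.] yel 0.99  ctr [ 661.8 -201.1] size 140.3 46.0 ang 78.2 ztop [67.1 68.1]
618 [ 89. 199.] yel 1.00  ctr [ 459.1 -196.1] size 81.3 17.7 ang 92.2 ztop [50.4 51.4]
262 [297. 292.] yel 0.02  ctr [ 677.4 -367.8] size 113.9 35.1 ang 168.7 ztop [50.2 51. ]
[113. 142.] 540 198 [560.  89.]
[184. 142.] 546 92 [427.  85.]
[322. 154.] 521 -110 [ 64. 362.]
[176. 219.] 443 119 [313.  89.]
```

View pics/w19.png

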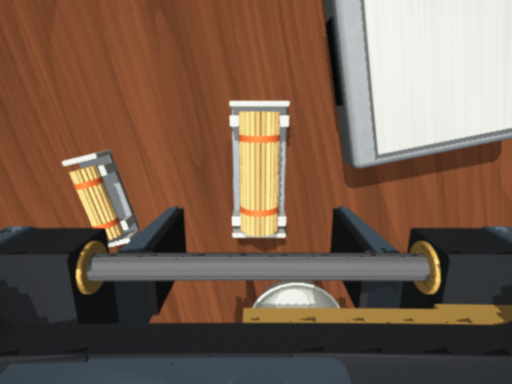

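View pics/top1.png

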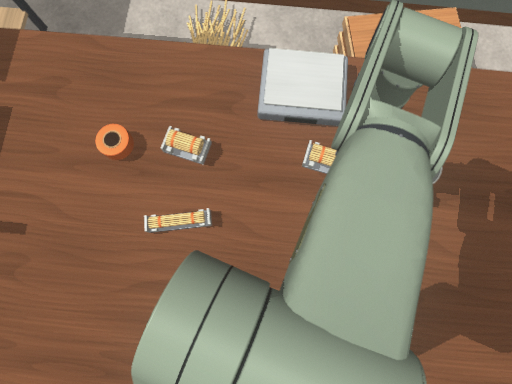

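```bash
python3 -c "
from h import *
f=grab_frame('side');a=f['image'].copy();cv2.imwrite('pics/side1.png',a[:,:,::-1])
b=cv2.imread('pics/side0.png')[:,:,::-1]
d=np.abs(a.astype(int)-b).sum(2)
print('bowl region diff',(d[245:292,316:372]>60).mean(),'tape',(d[135:160,212:240]>60).mean())"
```

```text
bowl region diff 0.2944528875379939 tape 0.008571428571428572
```

View pics/side1.png

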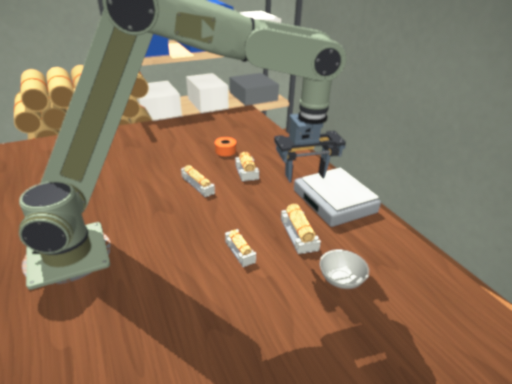

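```bash
python3 -c "
from workcell import env
print(env.job_done())"
```

```text
the job is handed in; nothing more can be done
None
```

All four bundles are seated and released in their own racks, and the job was handed in at about 28.5 s of the 125 s allowed. The order was short-thick, long-thin, short-thin, long-thick.

**Seating:** The wrist depth check after each release put the bundle tops at about 67 mm (thick) and 50 mm (thin). That agrees with the expected seated heights of 67.5 and 50.2 mm. Each bundle lay parallel to its rack to within about half a degree. Three were centred to within about 1 mm; the long-thick one sits about 2 mm off-centre lengthwise, against 8 mm of room at each end.

**Tape roll and bowl:** Neither was touched.
- **Tape roll:** a before-and-after comparison of the side camera showed no change.
- **Bowl:** the same comparison flagged about 29% of the pixels around it. I put this down to the arm's shadow, because the bowl stands at the same pixels in both pictures.

**Top view:** At the end the arm hid the right-hand half of the top camera picture. The final check there rests on the side and wrist cameras. The measured wrist force stayed within about 6 N at every reading.

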